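Clamp a brass plate in the engraving stand

ROBOT

A 7-joint arm with a two-finger parallel gripper is mounted at the origin on the work surface. World frame = base frame: x ahead of the robot, y to its left, z up, the work surface at z = 0. Lengths are in m, angles in degrees, forces in N, time in s.
With the tool pointing down it reaches from about 0.425 to 0.875 m from the base axis. Payload 4.7 kg.
Tool frame: the origin (TCP) lies on the centre line of the jaws, within the pads' length; the fingertips stand 17 mm ahead of it and the grasp point (between the pads) lies 2 mm behind it; z points along the fingers, y is the line along which they close (so a half turn about z gives the same grasp; the last joint's range is limited). The gripper opens to 87 mm and grips with 3 to 60 N. Pads are 19 mm wide; open, the fingers measure 117 mm over their backs; the gripper's body (75 mm by 190 mm) begins 51 mm behind the grasp point.
Start: joints at [73.803, 18.392, -4.016, 83.108, 1.295, 78.541, -3.26], TCP at [0.19, -0.622, 0.24] pointing down, gripper open.
Joint ranges: [-163.93, 163.93], [-17.29, 119.83], [-79.2, 71.16], [3.27, 140.29], [-89.18, 269.18], [5.43, 117.66], [-154.24, 154.24]. Speed limits (degrees/s): [147.25, 147.25, 180, 180, 180, 180, 180].

INTERFACE

Orientations are given as [roll, pitch, yaw] about the fixed x, y, z axes, in that order (R = Rz(yaw) Ry(pitch) Rx(roll)).
In Python, from cell import env, read_camera gives the robot as it stands.
- The arm moves only by the shell command python3 -m jog 'ROWS' [FORCE]. ROWS is JSON, a list of rows, each a list of 5 numbers: the opening, from 0 (shut) to 1 (fully open), then the shift along the tool's x, y, z each as a share of 0.02 m, from -1 to 1, then the turn about the tool's z as a share of 45 degrees, from -1 to 1. In form: [[gripper, x, y, z, yaw], ...]. A call has 1 to 12 rows; each row shifts and turns the commanded pose from where the row before left it, along the tool's axes as they then stand; what a row does not reach is not made up. A row lasts 1/12 s, in which the tool goes at most 41.7 mm and 7.16 degrees, less where a joint would pass 70% of its speed; a pose out of reach is approached as far as the arm can. A call with a number of a shift or a turn outside -1 to 1 is refused whole. A call with a gripper value outside its range is refused whole. The fingers move at their own pace and stop on an object; FORCE is the grip in N (left out, the last holds). Time passes only in rows, so rows that do not move let the fingers close. It gives the time, the measured TCP pose, the force, the opening and the grip force at its end, in the units of the state.
- env.get_obs(): the state, without advancing time (a new reading comes with each control period).
- read_camera(name): name is "scene" or "top" or "wrist"; returns a dict with "color" (384x512x3 uint8, red, green, blue), "range_z" (384x512 float32, m along the optical axis (not along the pixel's ray), 0 where there is no reading), "mtx" (3x3 intrinsics, pixels), "world_from_camera" (4x4, takes a point from camera to world coordinates); the wrist camera has in their place "T_tool_cam" (4x4, takes a point from camera to tool coordinates, whose origin is the TCP and whose axes are the flange's). Camera axes: x right, y down, z forward; pixel columns grow to the right and rows downward; lengths in m; the calibration is good to about 2 mm. A picture is of the moment at which its call begins: read the wrist's pose just before it.
- env.sign_off(): hands the job in; it is judged then, once.
The state is a dict: "time_s": time; "qpos": joint angles; "joint_velocities": joint speeds; "effort": joint torques, N m; "tool_pos": TCP position; "tool_rot": TCP orientation; "force": force on the tool from outside, world axes, zero at the start; "wrist_torque": the same for the moment, N m; "grip_width": finger opening in m; "grasp_force": force on a finger pad.
Only numpy, scipy, OpenCV 4.12 (cv2) and the standard library are available. Lean on these libraries where they do the work, as an engineer would, in place of code of your own. Each camera call takes 0.05 s, during which the arm holds its last target. There are 200 camera calls.

TASK

Set the tallest brass plate up for engraving: lower the aluminium stand over the two pins of the steel base plate until it sits flush, then take the tallest plate out of the wooden rack, stand it in the stand's groove, near the middle, and let go. Then squeeze the larger spring clamp open, lift it off its rail, lower its open jaws over the top of the plate and the stand's upright back, near the middle, and let it close so that it grips both together with the plate flat against the back. Leave the other plates, the small clamp and the tools where they are.

Things in the scene. Friction and masses are not known exactly. Their poses are not given: they have to be found in the camera images.
- base: dark steel base plate screwed to the bench, 140 (x) x 150 (y) x 12 mm thick, with two upright steel dowel pins of 10 mm diameter standing 22 mm above its top (upper 5 mm tapered), at x = +17, y = +36 and -36 mm in its frame. Fixed. Origin: centre of its underside, z up.
- base_pins (a point): point on the base plate's top face midway between the two pins (base frame x +17, y 0, z +12 mm), axes as the base's; the pins lie along its y.
- stand: loose aluminium angle stand, 0.4 to 0.6 kg, on the bench at first. Origin: centre of the foot's underside, z up. Foot 70 (x) x 120 (y) x 12 mm with two through holes of 11.5 mm at x = +17, y = +36 and -36 mm. Upright back: wall 8 mm thick, 110 mm wide, x from -10 to -2 mm, top at z = 72 mm; grip it by its top at y = 0. Sloping ribs behind it at y = +52 and -52 mm. A groove in front of it.
- stand_holes (a point): point on the foot's underside midway between its two holes (stand frame x +17, y 0, z 0 mm), axes as the stand's.
- stand_groove (a point): centre of the groove's floor (stand frame x -14, y 0, z +12 mm), axes as the stand's. The groove is 8 mm wide, stand x from -18 to -10 mm, between the upright back and a front lip 6 mm thick whose top, at stand z = 34 mm, flares outward to widen the mouth; a plate let go in it leans on back or lip, by up to 0.15 rad.
- stand_top (a point): middle of the top edge of the stand's upright back (stand frame x -6, y 0, z +72 mm), axes as the stand's.
- rack: fixed dark wooden block 170 (x) x 110 (y) x 40 mm high with three slots 7 mm wide across it (along y) at x = -50, 0 and +50 mm, slot floor at z = 12 mm. Origin: centre of its underside. Three brass plates stand in the slots in any order.
- plate: the tallest brass plate: 5 mm thick (x) x 90 mm wide (y) x 85 mm tall (z), about 0.33 kg, standing on edge in a slot of the rack. Origin: centre of its lower edge, z up along the plate.
- plate_low: another brass plate, 5 x 90 x 58 mm tall, standing in the rack, to be left there. Origin: centre of its lower edge.
- plate_narrow: another brass plate, 5 x 55 x 64 mm tall, standing in the rack, to be left there. Origin: centre of its lower edge.
- rail: fixed plywood clamp rail: an upright strip 13 mm thick (x) and 180 mm long (y), top at z = 78 mm, on a foot 70 mm wide. Origin: centre of its underside. Both spring clamps are clipped on it, 90 mm apart, in either order.
- clamp: the larger spring clamp: steel, black handles, rubber jaw pads, 0.14 kg, 127 mm long, 24 mm wide along its hinge (y). Sits on the rail, jaws down, handles up. Origin: on the hinge pin; z points to the handles, x is the line along which jaws and handles move (symmetric). Pads: 16 mm tall, centred 55 mm below the origin; 45 mm of free depth from pad centres to the hinge.
- clamp_mouth (a point): point midway between the two jaw pads (55 mm below the clamp's origin), axes as the clamp's. Pads press with about 8 N on 13 mm, which is the rail's thickness and that of plate (5 mm) and stand back (8 mm) together.
- clamp_handles (a point): point midway between the handle ends (62 mm above the clamp's origin), axes as the clamp's. Handles: 20 to 64 mm above the origin, 61 mm over their ends on the rail; squeezed together along x to 26 mm over all (then parallel) they open the jaws fully. This takes about 15 N at the ends, 22 N at 45 mm above the origin; let go, the jaws spring shut.
- clamp_arm_r (a joint): opening angle of one clamp arm (the other mirrors it), rad: 0 with 13 mm between the parallel pads, as on the rail; +0.28 fully squeezed, 43 mm between pads; -0.1 shut on nothing.
- clamp_small: a smaller spring clamp of the same make, 89 mm long, also clipped on the rail, to be left there. Origin: on its hinge pin.
- hammer: hammer, 220 mm long, lying on the bench right of the clamp rail; bystander.
- pliers: steel pliers, 155 mm long, lying on the bench beyond the base plate; bystander.
- dividers: steel dividers, 160 mm long, lying on the bench on the robot's side of the base plate; bystander.
- file: file with wooden handle, 190 mm long, lying on the bench on the robot's side of the base plate; bystander.
Mind the look-alikes: they are no part of the job. Leave any red or turquoise look-alike of the base alone.

How it is judged (in metres and radians):
On the way, in this order (a step that is already met when the one before it is completed fails the run):
1. the stand sits flush on the base plate with both pins in its holes, let go (horizontal distance between stand_holes and base_pins below 0.003 m and z of stand_holes in the frame of base_pins between -0.003 and 0.002 m and angle between the z axis of stand and the z axis of base, either way round below 0.025 rad and angle between the y axis of stand and the y axis of base, either way round below 0.05 rad and contact force between the fingers and stand below 0.3 N), for 0.2 s.
2. the tallest plate stands in the groove of the seated stand, let go (horizontal distance between stand_holes and base_pins below 0.003 m and z of stand_holes in the frame of base_pins between -0.003 and 0.002 m and angle between the z axis of stand and the z axis of base, either way round below 0.025 rad and angle between the y axis of stand and the y axis of base, either way round below 0.05 rad and x of plate in the frame of stand_groove between -0.005 and 0.005 m and y of plate in the frame of stand_groove between -0.02 and 0.02 m and z of plate in the frame of stand_groove between -0.003 and 0.003 m and angle between the y axis of plate and the y axis of stand, either way round below 0.1 rad and contact force between the fingers and plate below 0.3 N), for 0.2 s.
3. the larger clamp is off its rail with its jaws squeezed open (value of joint clamp_arm_r above 0.12 rad and z of clamp_mouth in the frame of rail above 0.088 m), for 0.1 s.
At the end, for the whole second after the job is handed in: Stand flush over both pins (2 mm up, 3 mm sideways). Tallest plate on the groove floor (3 mm), within 20 mm of the middle, flat to the back (0.07 rad). Larger clamp, let go, grips plate and back together, pads' centre 2-45 mm below the back's top, within 25 mm of the middle. All at rest (horizontal distance between stand_holes and base_pins below 0.003 m and z of stand_holes in the frame of base_pins between -0.003 and 0.002 m and angle between the z axis of stand and the z axis of base, either way round below 0.025 rad and angle between the y axis of stand and the y axis of base, either way round below 0.05 rad and x of plate in the frame of stand_groove between -0.005 and 0.005 m and y of plate in the frame of stand_groove between -0.02 and 0.02 m and z of plate in the frame of stand_groove between -0.003 and 0.003 m and angle between the y axis of plate and the y axis of stand, either way round below 0.1 rad and angle between the x axis of plate and the x axis of stand, either way round below 0.07 rad and value of joint clamp_arm_r between -0.04 and 0.05 rad and y of clamp_mouth in the frame of stand_top between -0.025 and 0.025 m and z of clamp_mouth in the frame of stand_top between -0.045 and -0.002 m and contact force between clamp and plate above 2 N and contact force between clamp and stand above 2 N and linear speed of each of clamp, plate, stand below 0.02 m/s); the robot touches nothing.
It fails at once if another plate, the small clamp or a tool is moved more than 30 mm (distance of any of plate_low, plate_narrow, clamp_small, hammer, pliers, dividers, file from where it was at the start of the episode above 0.03 m).
It also fails if it takes over 72 s, if anything falls off the work surface, if the arm or the gripper's body presses on something with over 40 N, if the wrist force passes 120 N, or if a joint passes its speed limit or range.

## Working session

There is one attempt and no reset: what is moved stays moved. The work goes in short steps, Python scripts to look and compute and a shell command to move; the robot and the scene stay as the last step left them, time stands still between calls to the robot, and variables do not carry over. Pictures are saved under pics/ and viewed, at most 13 in all, crops included, and the job is handed in when it is done.

```bash
ls; mkdir -p pics; python3 - <<'E'
from cell import env, read_camera
import cv2,numpy as np,pickle
print(env.get_obs())
d={}
for n in ("scene","top"):
    c=read_camera(n); d[n]=c
    cv2.imwrite(f"pics/{n}0.png",c["color"][:,:,::-1]); print(n,c["mtx"].tolist(),np.round(c["world_from_camera"],3).tolist())
pickle.dump(d,open("d0.pkl","wb"))
E
```

```text
pics
{'time_s': 0.0, 'qpos': array([73.8007225 , 18.43924412, -4.01574628, 83.1729455 ,  1.29324077,
       78.54299569, -3.25885293]), 'joint_velocities': array([-0.04471419,  0.0177826 ,  0.02230922,  0.03603482,  0.08854016,
        0.04634725, -0.01518791]), 'effort': array([-4.22207868e-04, -4.91284204e+01, -4.04277295e-01, -3.12526238e+01,
       -6.41124928e-02,  4.37833916e-02,  1.97041340e-04]), 'tool_pos': array([ 0.18993154, -0.62108713,  0.23847658]), 'tool_rot': array([-1.79889962e+02,  3.99305148e-03,  1.70099875e+01]), 'force': array([ 0.47730593,  1.1116654 , -0.70308755]), 'wrist_torque': array([-0.01167558, -0.00065092,  0.04164494]), 'grasp_force': 0.0, 'grip_width': 0.08664982196163158}
scene [[359.49579308780665, 0.0, 251.12356103678917], [0.0, 359.49579308780665, 190.83976233325538], [0.0, 0.0, 1.0]] [[0.363, 0.686, -0.631, 1.172], [0.932, -0.267, 0.245, -0.25], [-0.001, -0.677, -0.736, 0.903], [0.0, 0.0, 0.0, 1.0]]
top [[422.25283802899446, 0.0, 260.8792576527204], [0.0, 422.25283802899446, 186.35022124324686], [0.0, 0.0, 1.0]] [[0.015, -0.991, 0.131, 0.257], [-1.0, -0.015, 0.002, 0.016], [-0.0, -0.131, -0.991, 1.767], [0.0, 0.0, 0.0, 1.0]]
```

View pics/scene0.png

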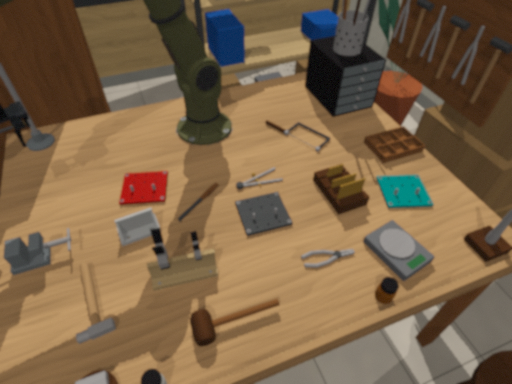

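View pics/top0.png

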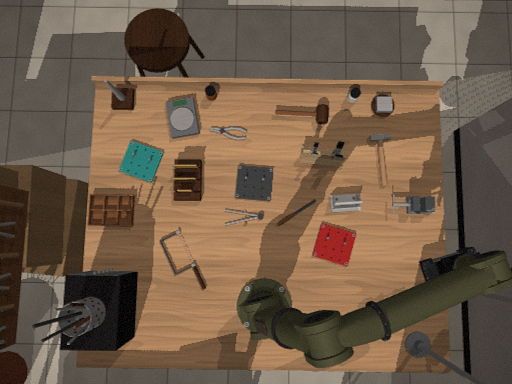

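Candidates. Base: grey (254,182) in the top view; red (333,245) and turquoise (141,160) are look-alikes. Stand: silver angle (346,203). Rack: dark block with plates (187,180); the organiser (112,209) is not the rack. Clamps on rail: (313,150) and (338,150). I'll check these in one close crop and get coarse positions.

```bash
cat > h.py <<'E'
import numpy as np,cv2,pickle
from scipy.spatial.transform import Rotation as R
def cloud(c,T):
    z=c["range_z"]; v,u=np.indices(z.shape); K=c["mtx"]
    p=np.stack([(u-K[0,2])/K[0,0]*z,(v-K[1,2])/K[1,1]*z,z],-1)
    w=p@T[:3,:3].T+T[:3,3]; w[z==0]=np.nan
    return w
def wristT(c,o):
    T=np.eye(4);T[:3,:3]=R.from_euler("xyz",o["tool_rot"],degrees=True).as_matrix();T[:3,3]=o["tool_pos"]
    return T@c["T_tool_cam"]
def pix(p,c,T):
    q=(np.asarray(p)-T[:3,3])@T[:3,:3]; q=q@c["mtx"].T; return q[...,:2]/q[...,2:]
def toplane(uv,z,c,T):
    uv=np.atleast_2d(uv).astype(float); r=np.c_[uv,np.ones(len(uv))]@np.linalg.inv(c["mtx"]).T@T[:3,:3].T
    return T[:3,3]+r*((z-T[2,3])/r[:,2])[:,None]
def shot(n="wrist"):
    from cell import env,read_camera
    o=env.get_obs(); c=read_camera(n); T=wristT(c,o) if n=="wrist" else c["world_from_camera"]
    return c,T,o
E
python3 - <<'E'
from h import *
d=pickle.load(open("d0.pkl","rb"));c=d["top"];w=cloud(c,c["world_from_camera"])
for n,(u,v) in dict(base=(254,182),stand=(346,203),stfoot=(346,210),rack=(187,180),cl1=(313,150),cl2=(338,150)).items():print(n,w[v,u].round(3))
a=c["color"][130:222,165:370,::-1]
A=cv2.resize(a,None,fx=3.9,fy=3.9,interpolation=cv2.INTER_CUBIC)
s=d["scene"]["color"][150:300,110:380,::-1]
B=cv2.resize(s[:,:],None,fx=1.45,fy=1.45,interpolation=cv2.INTER_CUBIC)
B=np.pad(B,((0,0),(0,A.shape[1]-B.shape[1]),(0,0)))
cv2.imwrite("pics/m1.png",np.vstack([A,B]));print(A.shape,B.shape)
E
```

```text
base [0.507 0.049 0.008]
stand [ 0.419 -0.325  0.07 ]
stfoot [ 0.395 -0.337  0.008]
rack [0.508 0.327 0.031]
cl1 [ 0.626 -0.187  0.111]
cl2 [ 0.625 -0.285  0.119]
(359, 800, 3) (218, 800, 3)
```

View pics/m1.png

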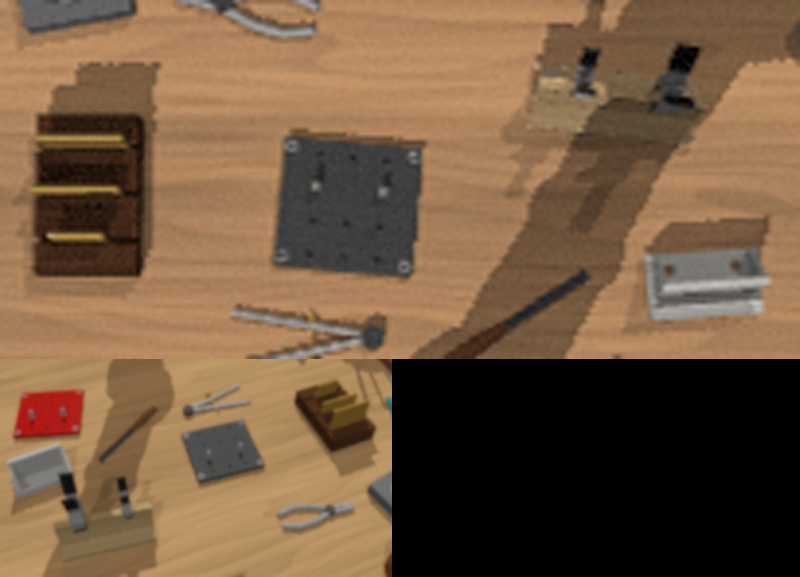

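The crop confirms the choice: the grey base has two pins, at (316,185) and (384,190) in the crop. The stand has its holes on the far side and its back in the middle. The tallest plate must still be picked from the rack by height, and the larger clamp is the one on the right at (680,75). I'm moving over the stand.

```bash
python3 -m jog '[[1,0.94,-0.725,0,0],[1,0.94,-0.725,0,0],[1,0.94,-0.725,0,0],[1,0.94,-0.725,0,0],[1,0.94,-0.725,0,0],[1,0.94,-0.725,0,0],[1,0.94,-0.725,0,0],[1,0.94,-0.725,0,0],[1,0.94,-0.725,0,0],[1,0.94,-0.725,0,0],[1,0.94,-0.725,0,0],[1,0.94,-0.725,0,0]]' 20
python3 -m jog '[[1,0.94,-0.725,0,0],[1,0.94,-0.725,0,0],[1,0,0,0,-0.158],[1,0,0,0,-0.158],[1,0,0,0,-0.158],[1,0,0,0,-0.158],[1,0,0,0,-0.158],[1,0,0,0,-0.158],[1,0,0,0,-0.158],[1,0,0,0,-0.158],[1,0,0,0,-0.158],[1,0,0,0,-0.158]]'
python3 -m jog '[[1,0,0,0,0],[1,0,0,0,0]]'
python3 - <<'E'
from h import *
c,T,o=shot(); pickle.dump((c,T,o),open("w1.pkl","wb"))
print(c["T_tool_cam"].round(3).tolist(),c["mtx"].round(1).tolist())
cv2.imwrite("pics/w1.png",c["color"][:,:,::-1])
E
```

```text
time_s: 1.1
tool_pos: [0.3553, -0.388, 0.2392]
tool_rot: [-180.0, 0.0, 17.0]
force: [0.4, -0.4, -0.9]
grip_width: 0.0869
grasp_force: 0.0
time_s: 2.1
tool_pos: [0.3821, -0.3503, 0.2391]
tool_rot: [-180.0, -0.0, 88.5]
force: [0.1, -0.7, -0.0]
grip_width: 0.0868
grasp_force: 0.0
time_s: 2.27
tool_pos: [0.3822, -0.3504, 0.2392]
tool_rot: [-180.0, -0.0, 87.9]
force: [0.3, -0.3, -0.6]
grip_width: 0.0872
grasp_force: 0.0
[[0.0, -0.968, -0.249, 0.069], [1.0, 0.0, -0.001, 0.0], [0.001, -0.249, 0.968, -0.146], [0.0, 0.0, 0.0, 1.0]] [[295.9, 0.0, 251.6], [0.0, 295.9, 185.5], [0.0, 0.0, 1.0]]
```

View pics/w1.png

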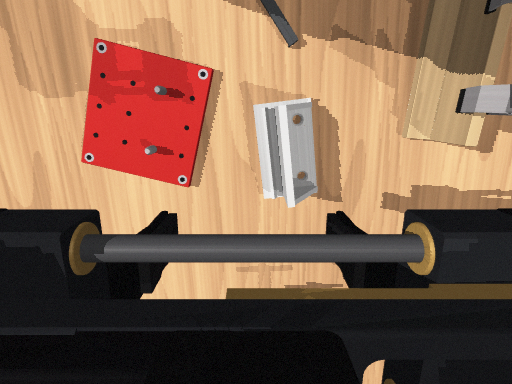

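The wrist view shows the stand at (288,150): holes at (298,118) and (302,175), the back as the bright bar at about x=288. The red look-alike is at (150,110). Next I measure the stand.

```bash
cat >> h.py <<'E'
def rect(P):
    """minAreaRect of xy points: centre, long-axis angle deg (near 90), sizes mm"""
    (cx,cy),(a,b),_=r=cv2.minAreaRect((P[:,:2]*1000).astype(np.float32))
    bx=cv2.boxPoints(r); e=bx[1]-bx[0]; f=bx[2]-bx[1]; l=e if np.hypot(*e)>np.hypot(*f) else f
    return np.array([cx,cy]).round(1),round(np.degrees(np.arctan2(l[1],l[0]))%180,2),sorted([round(a,1),round(b,1)])
E
python3 - <<'E'
from h import *
c,T,o=pickle.load(open("w1.pkl","rb"))
w=cloud(c,T); roi=np.zeros(w.shape[:2],bool); roi[85:215,240:335]=1
z=w[...,2]
print("table",np.nanmedian(z[10:60,330:400]), "hist",np.histogram(z[roi&(z>.004)],bins=np.arange(.004,.09,.004)))
m=roi&(z>.066)&(z<.082); print("wall",rect(w[m]),np.median(z[m]))
m=roi&(z>.006)&(z<.09); print("all",rect(w[m]))
# holes: dark brown blobs in foot
hsv=cv2.cvtColor(c["color"],cv2.COLOR_RGB2HSV)
h=(roi&(hsv[...,1]>70)).astype(np.uint8)
h[:, :288]=0; h[:,312:]=0
n,l,s,ce=cv2.connectedComponentsWithStats(h)
for i in range(1,n):
    if 15<s[i,4]<400: print(s[i],ce[i],toplane(ce[i],.012,c,T))
E
```

```text
table 0.0011938264593935322 hist (array([  16,  233, 3019,   36,   62,   57,  198,  455,   87,   63,   58,
         61,   63,   58,   59,   53,   68,  745,    0,    0,    0]), array([0.004, 0.008, 0.012, 0.016, 0.02 , 0.024, 0.028, 0.032, 0.036,
       0.04 , 0.044, 0.048, 0.052, 0.056, 0.06 , 0.064, 0.068, 0.072,
       0.076, 0.08 , 0.084, 0.088]))
wall (array([ 420.9, -333.4]), np.float32(95.0), [10.6, 110.0]) 0.07323735210037921
all (array([ 425.9, -332.9]), np.float32(94.83), [70.3, 120.0])
[288  85  24  17 338] [299.26035503  91.57692308] [[ 0.44251113 -0.26313546  0.012     ]]
[293 115   8   9  55] [296.21818182 118.96363636] [[ 0.43888314 -0.29524717  0.012     ]]
[298 172   7   7  38] [300.84210526 174.84210526] [[ 0.44492826 -0.36596386  0.012     ]]
[288 195  24  20 305] [301.81639344 207.42295082] [[ 0.44644274 -0.41033834  0.012     ]]
```

```bash
python3 -m jog '[[1,0,0,0,-0.155],[1,0.73,0.97,0,0],[1,0,0.97,0,0],[1,0,0,0.9,0],[1,0,0,0.9,0],[1,0,0,0.9,0],[1,0,0,0.9,0],[1,0,0,0.9,0],[1,0,0,0.9,0],[1,0,0,0.9,0],[1,0,0,0.9,0],[1,0,0,0,0]]'
python3 -m jog '[[1,0,0,0.8,0],[1,0,0,0.8,0],[1,0,0,0,0],[1,0,0,0,0]]'
```

```text
time_s: 3.32
tool_pos: [0.4175, -0.3309, 0.0919]
tool_rot: [-179.7, -0.3, 94.9]
force: [-0.9, 0.4, 0.2]
grip_width: 0.0871
grasp_force: 0.0
time_s: 3.65
tool_pos: [0.4196, -0.3324, 0.0638]
tool_rot: [-180.0, -0.0, 95.0]
force: [-0.3, -0.0, 0.3]
grip_width: 0.0871
grasp_force: 0.0
```

```bash
python3 -m jog '[[0,0,0,0,0],[0,0,0,0,0],[0,0,0,0,0],[0,0,0,0,0],[0,0,0,0,0],[0,0,0,0,0],[0,0,0,0,0],[0,0,0,0,0]]' 45
python3 -m jog '[[0,0,0,-0.5,0],[0,0,0,-0.9,0],[0,0,0,-0.9,0],[0,0,0,-0.9,0],[0,0,0,-0.9,0],[0,0,0,-0.9,0],[0,0,0,-0.9,0],[0,0,0,0,0]]'
python3 - <<'E'
from h import *
c=pickle.load(open("d0.pkl","rb"))["top"];T=c["world_from_camera"]
w=cloud(c,T);z=w[...,2]
roi=np.zeros(z.shape,bool);roi[160:206,230:280]=1
hsv=cv2.cvtColor(c["color"],cv2.COLOR_RGB2HSV)
m=roi&(hsv[...,1]<60)&(hsv[...,2]<120); print("base",rect(toplane(np.argwhere(m)[:,::-1],.012,c,T)))
E
```

```text
time_s: 4.32
tool_pos: [0.4197, -0.3325, 0.0636]
tool_rot: [-180.0, 0.0, 95.1]
force: [0.2, -0.2, 0.1]
grip_width: 0.0418
grasp_force: 0.0
time_s: 4.98
tool_pos: [0.4218, -0.3338, 0.1862]
tool_rot: [179.7, 0.3, 95.1]
force: [0.1, -0.8, 0.2]
grip_width: 0.001
grasp_force: 0.0
base (array([504.5,  49.4]), np.float32(85.58), [138.1, 147.2])
```

The fingers are slow, about 68 mm/s, and were still closing when I lifted. I'll check whether the stand moved, then redo the grasp.

```bash
python3 -m jog '[[1,-1,0,0,0],[1,-1,0,0,0],[1,-1,0,0,0],[1,-1,0,0,0],[1,0,0,-0.5,0],[1,0,0,-0.5,0],[1,0,0,0,0],[1,0,0,0,0]]'
python3 - <<'E'
from h import *
c,T,o=shot(); w=cloud(c,T);z=w[...,2]
print(o["tool_pos"],o["tool_rot"])
roi=np.zeros(z.shape,bool); roi[:205]=1
roi&=(abs(w[...,0]-.42)<.07)&(abs(w[...,1]+.333)<.09)
print("wall",rect(w[roi&(z>.066)&(z<.082)]),"all",rect(w[roi&(z>.007)&(z<.09)]))
E
```

```text
time_s: 5.65
tool_pos: [0.4277, -0.4113, 0.2027]
tool_rot: [179.9, 0.1, 95.2]
force: [-0.0, 0.3, 0.0]
grip_width: 0.0462
grasp_force: 0.0
[ 0.42771898 -0.41134084  0.20267829] [1.79921371e+02 6.35066976e-02 9.51649448e+01]
wall (array([ 420.9, -332.9]), np.float32(94.93), [10.5, 109.6]) all (array([ 425.7, -332.8]), np.float32(94.9), [70.1, 119.6])
```

```bash
python3 -m jog '[[0.5,0.98,-0.03,0,0],[0.5,0.98,-0.03,0,0],[0.5,0.98,0,0,0],[0.5,0.98,0,0,0],[0.5,0,0,0.9,0],[0.5,0,0,0.9,0],[0.5,0,0,0.9,0],[0.5,0,0,0.9,0],[0.5,0,0,0.9,0],[0.5,0,0,0.9,0],[0.5,0,0,0.9,0],[0.5,0,0,0.7,0]]'
python3 -m jog '[[0,0,0,0,0],[0,0,0,0,0],[0,0,0,0,0],[0,0,0,0,0],[0,0,0,0,0],[0,0,0,0,0],[0,0,0,0,0],[0,0,0,0,0],[0,0,0,0,0],[0,0,0,0,0]]' 45
```

```text
time_s: 6.7
tool_pos: [0.418, -0.3328, 0.0599]
tool_rot: [-179.9, -0.1, 95.2]
force: [0.3, -0.1, 0.9]
grip_width: 0.0439
grasp_force: 0.0
time_s: 7.53
tool_pos: [0.4197, -0.3344, 0.0623]
tool_rot: [179.9, 0.1, 95.1]
force: [2.8, 0.4, 2.6]
grip_width: 0.0079
grasp_force: 45.0
```

```bash
python3 -m jog '[[0,0,0,-0.4,0],[0,0,0,-0.8,0],[0,0,0,-1,0],[0,0,0,-1,0],[0,0,0,-1,0],[0,0,0,-1,0],[0,0,0,-0.8,0],[0,0.5,0.25,0,0],[0,0.9,0.4,0,0],[0,0.95,0.44,0,0],[0,0.95,0.44,0,0],[0,0.95,0.44,0,0]]'
python3 -m jog '[[0,0.95,0.44,0,0],[0,0.95,0.44,0,0],[0,0.95,0.44,0,0],[0,0.95,0.44,0,0],[0,0.95,0.44,0,0],[0,0.95,0.44,0,0],[0,0.8,0.4,0,0],[0,0,0,0,0.11],[0,0,0,0,0.11],[0,0,0,0,0],[0,0,0,0,0],[0,0,0,0,0]]'
python3 - <<'E'
from h import *
c,T,o=shot(); pickle.dump((c,T,o),open("w2.pkl","wb"))
cv2.imwrite("pics/w2.png",c["color"][:,:,::-1])
E
```

```text
time_s: 8.53
tool_pos: [0.4491, -0.2437, 0.1794]
tool_rot: [-179.8, -0.1, 95.1]
force: [0.1, -0.8, -3.8]
grip_width: 0.008
grasp_force: 45.0
time_s: 9.53
tool_pos: [0.4985, -0.111, 0.1805]
tool_rot: [-179.9, -0.0, 85.3]
force: [-1.2, 0.3, -4.2]
grip_width: 0.0074
grasp_force: 45.0
```

View pics/w2.png

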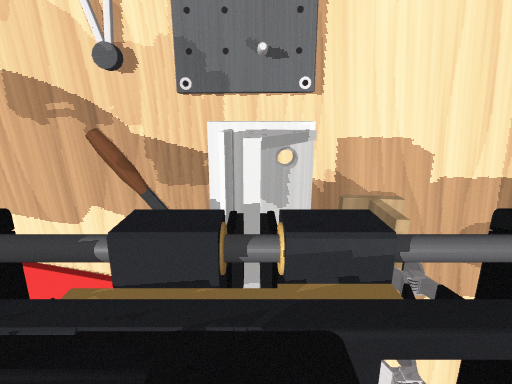

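The held stand shows its +y hole at (286,156). The base's near pin is at (262,47) and the far pin is out of frame, so I step back 40 mm.

```bash
python3 -m jog '[[0,-1,0,0,0],[0,-1,0,0,0],[0,0,0,0,0],[0,0,0,0,0],[0,0,0,0,0]]'
python3 - <<'E'
from h import *
c,T,o=shot(); pickle.dump((c,T,o),open("w3.pkl","wb"))
a=c["color"][:225,150:350,::-1]; cv2.imwrite("pics/w3.png",cv2.resize(a,None,fx=2.6,fy=2.6,interpolation=cv2.INTER_CUBIC))
w=cloud(c,T);z=w[...,2]
roi=np.zeros(z.shape,bool);roi[:110,150:350]=1
print("baseZ",np.nanmedian(z[60:90,200:280]))
m=roi&(z>.022)&(z<.05); n,l,s,ce=cv2.connectedComponentsWithStats(m.astype(np.uint8))
for i in range(1,n): 
    if s[i,4]>8:
        mm=(l==i)&(z>np.nanmax(z[l==i])-.004); print(s[i],ce[i],np.argwhere(mm).mean(0),w[mm].mean(0).round(4),w[mm][:,2].max())
hsv=cv2.cvtColor(c["color"],cv2.COLOR_RGB2HSV)
mb=np.zeros(z.shape,bool);mb[:110,150:350]=1; mb&=(hsv[...,1]<70)&(hsv[...,2]<130)
mb=cv2.morphologyEx(mb.astype(np.uint8),cv2.MORPH_OPEN,np.ones((5,5)))
print("base",rect(toplane(np.argwhere(mb)[:,::-1],.012,c,T)))
h=((hsv[...,1]>60)).astype(np.uint8); h[:125]=0;h[205:]=0;h[:,:265]=0;h[:,315:]=0
n,l,s,ce=cv2.connectedComponentsWithStats(h)
for i in range(1,n): print("hole?",s[i],ce[i])
print(o["tool_pos"],o["tool_rot"])
E
```

```text
time_s: 10.0
tool_pos: [0.4959, -0.1507, 0.1813]
tool_rot: [-180.0, -0.0, 85.2]
force: [0.7, 0.2, -4.8]
grip_width: 0.0078
grasp_force: 45.0
baseZ 0.001326196515556155
[256   0  11   9  77] [261.19480519   3.20779221] [  1.04347826 262.        ] [0.5183 0.0093 0.0341] 0.036669639940830556
base (array([500. ,  -4.1]), np.float32(175.18), [45.7, 139.5])
hole? [314 144   1   1   1] [314. 144.]
hole? [311 146   4  59 137] [313.13868613 181.75912409]
hole? [278 150  15  14 171] [284.9122807  156.30409357]
[ 0.49592947 -0.1506765   0.18131458] [-1.79975751e+02 -4.76141323e-02  8.51895212e+01]
```

View pics/w3.png

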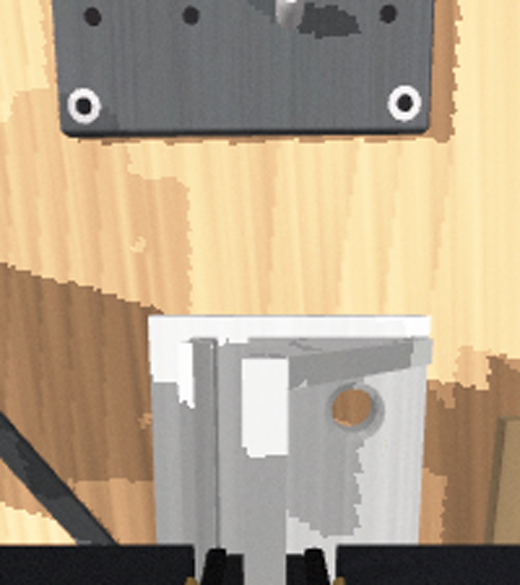

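The image moved the wrong way: the stand must go forward to bring both pins in view. Going forward 80 mm.

```bash
python3 -m jog '[[0,1,0,0,0],[0,1,0,0,0],[0,1,0,0,0],[0,1,0,0,0],[0,0,0,0,0],[0,0,0,0,0],[0,0,0,0,0],[0,0,0,0,0]]'
python3 - <<'E'
from h import *
c,T,o=shot(); pickle.dump((c,T,o),open("w4.pkl","wb"))
w=cloud(c,T);z=w[...,2]; Ti=np.linalg.inv(T)
To=T@np.linalg.inv(c["T_tool_cam"]); tool=lambda p:((np.atleast_2d(p)-To[:3,3])@To[:3,:3]*1000).round(1)
roi=np.zeros(z.shape,bool);roi[:118,150:350]=1
m=roi&(z>.022)&(z<.05); n,l,s,ce=cv2.connectedComponentsWithStats(m.astype(np.uint8))
for i in range(1,n): 
    if s[i,4]>8:
        mm=(l==i)&(z>np.nanmax(z[l==i])-.003); uv=np.argwhere(mm).mean(0)[::-1]; print("pin",s[i],uv,w[mm].mean(0).round(4),"tool",tool(w[mm].mean(0)),tool(toplane(uv,.034,c,T)))
hsv=cv2.cvtColor(c["color"],cv2.COLOR_RGB2HSV)
mb=roi&(hsv[...,1]<70)&(hsv[...,2]<130)
mb=cv2.morphologyEx(mb.astype(np.uint8),cv2.MORPH_OPEN,np.ones((5,5)))
print("base",rect(toplane(np.argwhere(mb)[:,::-1],.012,c,T)))
# foot: tool z of foot top, edges
P=((w-To[:3,3])@To[:3,:3]*1000); r2=np.zeros(z.shape,bool); r2[112:205,195:330]=1
f=r2&(P[...,2]<66)&(P[...,2]>0); print("footz",np.median(P[...,2][180:200,270:300]),P[...,2][145:150,272:300].mean(), "stand tool-rect",rect(P[f]/1000), "wall top z",np.median(P[...,2][150:170,248:255]))
fa=f&(P[...,2]>30); e=[(v,np.where(fa[v])[0].max()) for v in range(150,200)]
q=np.array([P[v,u,:2] for v,u in e]); print("right edge angle",np.degrees(np.polyfit(q[:,0],q[:,1],1)[0]), "y",np.median(q[:,1]))
wl=f&(P[...,2]<5)
print("wall",rect(P[wl]/1000) if wl.sum()>10 else None)
np.save("P.npy",P)
print("far edge x", [P[v:,u,0][f[v:,u]].max() for v,u in ((112,230),(112,265),(112,300))])
cv2.imwrite("pics/w4.png",cv2.resize(c["color"][:215,150:350,::-1],None,fx=2.6,fy=2.6,interpolation=cv2.INTER_CUBIC))
print(o["tool_pos"],o["tool_rot"])
E
```

```text
time_s: 10.72
tool_pos: [0.5027, -0.072, 0.1815]
tool_rot: [-180.0, 0.0, 85.1]
force: [0.5, 0.1, -4.8]
grip_width: 0.0082
grasp_force: 45.0
pin [255   2  11  15 132] [260.51724138   5.87931034] [0.5235 0.0837 0.0351] tool [[157.    7.6 146.2]] [[157.4   7.7 147.4]]
pin [256  86  10  11  86] [260.775  91.075] [0.5182 0.0121 0.0351] tool [[ 85.2   8.4 146.3]] [[ 85.3   8.5 147.4]]
base (array([503.5,  43.2]), np.float32(175.16), [108.2, 140.2])
footz 48.963639515970804 41.029173361839405 stand tool-rect (array([32.9,  5.7]), np.float32(89.96), [56.6, 70.3]) wall top z nan
right edge angle 0.04997816149580757 y 40.3668835224602
wall (array([53.4,  4.3]), np.float32(92.54), [5.9, 16.7])
far edge x [np.float64(61.11356767269251), np.float64(61.08603554161454), np.float64(61.084785809850516)]
[ 0.50268394 -0.07200471  0.18145227] [-1.79988938e+02  3.07938777e-02  8.51494049e+01]
```

View pics/w4.png

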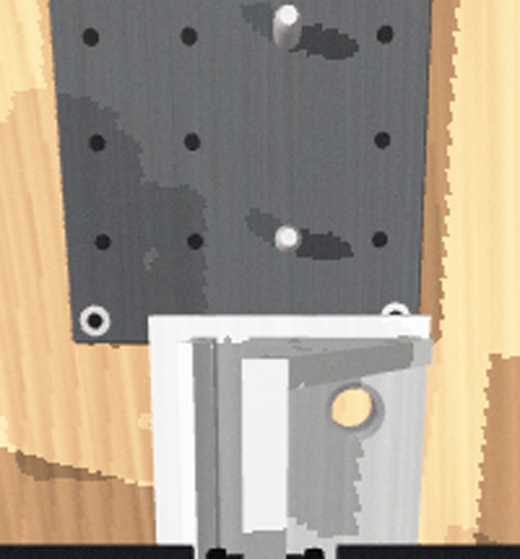

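The tall view shows both pins, at (260,6) and (261,91), and the stand's hole at about (287,157). The stand is aligned to within about 0.5°. I'll shift over the pins, lower to just above their tops, and check through the hole.

```bash
python3 -m jog '[[0,0.6,-0.355,0,-0.007],[0,0.9,-0.4,0,0],[0,0.9,0,0,0],[0,0.9,0,0,0],[0,0.9,0,0,0],[0,0.9,0,0,0],[0,0.885,0,0,0],[0,0,0,1,0],[0,0,0,1,0],[0,0,0,1,0],[0,0,0,0.7,0],[0,0,0,0,0]]'
python3 -m jog '[[0,0,0,0,0],[0,0,0,0,0]]'
cat > hole.py <<'E'
from h import *
import sys
c,T,o=shot()
n=sys.argv[1]; pickle.dump((c,T,o),open(n+".pkl","wb"))
cv2.imwrite(f"pics/{n}.png",cv2.resize(c["color"][120:205,190:340,::-1],None,fx=5,fy=5,interpolation=cv2.INTER_CUBIC))
print(o["tool_pos"],o["tool_rot"],o["force"])
E
python3 hole.py w5
```

```text
time_s: 11.77
tool_pos: [0.4943, 0.0489, 0.1045]
tool_rot: [-179.6, 0.0, 85.5]
force: [-1.0, 0.5, -5.0]
grip_width: 0.0079
grasp_force: 45.0
time_s: 11.93
tool_pos: [0.4979, 0.0493, 0.1086]
tool_rot: [179.9, -0.0, 85.5]
force: [-0.1, -0.3, -4.7]
grip_width: 0.0079
grasp_force: 45.0
[0.4979028  0.0493454  0.10855136] [ 1.79914744e+02 -1.20872258e-02  8.54809484e+01] [-0.09473837 -0.25011633 -4.71313845]
```

View pics/w5.png

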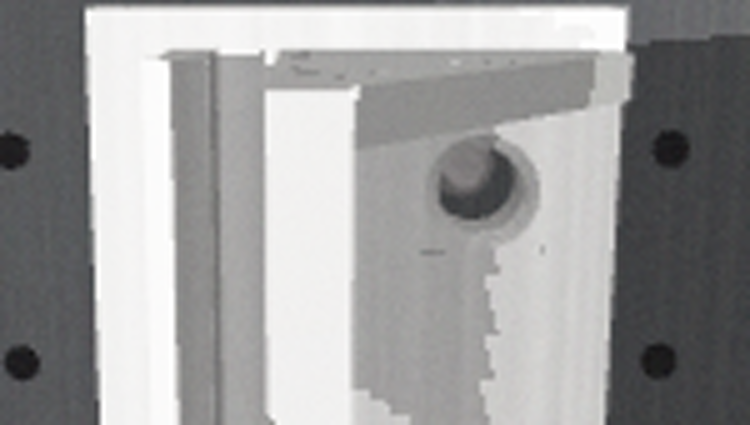

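The pin tip shows in the hole at crop (468,165), where the lower rim's centre is (476,177). With parallax taken into account they line up to about 0.5 mm. I'm descending gently while watching the force.

```bash
python3 -m jog '[[0,0,0.015,0.25,0],[0,0,0,0.25,0],[0,0,0,0.25,0],[0,0,0,0.2,0],[0,0,0,0.2,0],[0,0,0,0,0]]'
python3 -m jog '[[0,0,0,0.2,0],[0,0,0,0.1,0],[0,0,0,0.1,0],[0,0,0,0,0]]'
```

```text
time_s: 12.48
tool_pos: [0.4975, 0.0491, 0.0837]
tool_rot: [-180.0, -0.0, 85.5]
force: [0.5, 0.1, -5.2]
grip_width: 0.0077
grasp_force: 45.0
time_s: 12.82
tool_pos: [0.4975, 0.0492, 0.0762]
tool_rot: [-180.0, -0.0, 85.5]
force: [0.9, -0.1, -5.8]
grip_width: 0.0074
grasp_force: 45.0
```

No contact at 20 mm of pin depth, so the pins are in the holes. Seating and releasing.

```bash
python3 -m jog '[[0,0,0,0.1,0],[0,0,0,0,0],[0,0,0,0,0]]'
python3 -m jog '[[0.5,0,0,0,0],[0.5,0,0,0,0],[0.5,0,0,0,0],[0.5,0,0,0,0],[0.5,0,0,0,0],[0.5,0,0,0,0],[0.5,0,0,0,0],[0.5,0,0,0,0]]'
python3 -m jog '[[0.6,0,0,-1,0],[0.6,0,0,-1,0],[0.6,0,0,-1,0],[0.6,0,0,-1,0],[0.6,0,0,-1,0],[0.6,0,0,-1,0],[0.6,0,0,-1,0],[0.6,-1,0,0,0],[0.6,-1,0,0,0],[0.6,-1,0,0,0],[0.6,0,0,0,0],[0.6,0,0,0,0]]'
python3 - <<'E'
from h import *
c,T,o=shot();pickle.dump((c,T,o),open("w6.pkl","wb")); w=cloud(c,T);z=w[...,2]
roi=np.zeros(z.shape,bool);roi[:208]=1
roi&=(abs(w[...,0]-.504)<.09)&(abs(w[...,1]-.05)<.09)
wl=roi&(z>.076)&(z<.092);print("wall",rect(w[wl]),np.median(z[wl]))
print("foot",rect(w[roi&(z>.0205)&(z<.092)]))
f=w[roi&(z>.0205)&(z<.03)]; print("footz", np.median(f[:,2]), np.polyfit(f[:,0],f[:,2],1)[0],np.polyfit(f[:,1],f[:,2],1)[0])
print(o["tool_pos"],o["tool_rot"])
d=pickle.load(open("d0.pkl","rb"));c=d["top"];w=cloud(c,c["world_from_camera"]);z=w[...,2]
# rack plates
roi=(abs(w[...,0]-.5)<.1)&(abs(w[...,1]-.327)<.08)
n,l,s,ce=cv2.connectedComponentsWithStats((roi&(z>.05)).astype(np.uint8))
for i in range(1,n): 
    if s[i,4]>4:print("plate",s[i,4],ce[i],rect(w[l==i]),np.median(w[l==i][:,2]))
print("rack",rect(w[roi&(z>.02)&(z<.045)]))
E
```

```text
time_s: 13.07
tool_pos: [0.4976, 0.0492, 0.0745]
tool_rot: [180.0, 0.0, 85.5]
force: [1.1, -1.1, -4.7]
grip_width: 0.0076
grasp_force: 45.0
time_s: 13.73
tool_pos: [0.4975, 0.0492, 0.0745]
tool_rot: [-180.0, 0.0, 85.5]
force: [-0.7, 0.1, 0.3]
grip_width: 0.0424
grasp_force: 0.0
time_s: 14.73
tool_pos: [0.4927, -0.0116, 0.2144]
tool_rot: [-180.0, 0.0, 85.3]
force: [-0.3, -0.1, 0.6]
grip_width: 0.0524
grasp_force: 0.0
wall (array([499.3,  50.1]), np.float32(85.76), [12.1, 109.9]) 0.08527056074313707
foot (array([503.2,  50.3]), np.float32(85.5), [70.2, 119.6])
footz 0.025313300482176726 -0.0023890824937298355 -0.0002912818306133163
[ 0.49268305 -0.01161207  0.21443523] [-1.79988708e+02  1.76089726e-03  8.53432765e+01]
plate 69 [185. 166.] (array([558.8, 328.8]), np.float32(92.05), [3.9, 89.6]) 0.08025574919543876
plate 45 [183.75555556 178.51111111] (array([509.5, 334.3]), np.float32(91.07), [4.8, 88.4]) 0.0646506640385962
plate 28 [184.  190.5] (array([459.4, 330.4]), np.float32(90.84), [5.3, 52.6]) 0.07098307827540862
rack (array([511.4, 328. ]), np.float32(0.56), [110.8, 172.8])
```

The stand is seated flush (foot top level at 25 mm, including the camera's 1.2 mm bias). The tallest plate is the far one in the rack, at x≈0.559. I'm going to look at it closely.

```bash
python3 -m jog '[[0.6,0.93,0.11,-0.12,0],[0.6,0.93,0.11,-0.12,0],[0.6,0.93,0.11,-0.12,0],[0.6,0.93,0.11,-0.12,0],[0.6,0.93,0.11,-0.12,0],[0.6,0.93,0.11,-0.12,0],[0.6,0.93,0.11,-0.12,0],[0.6,0.93,0.11,-0.12,0],[0.6,0.93,0.11,-0.12,0],[0.6,0.93,0.11,-0.12,0],[0.6,0.93,0.11,-0.12,0],[0.6,0.93,0.11,-0.12,-0.137]]'
python3 -m jog '[[0.6,0,0,0,0],[0.6,0,0,0,0],[0.6,0,0,0,0]]'
python3 - <<'E'
from h import *
c,T,o=shot();pickle.dump((c,T,o),open("w7.pkl","wb")); w=cloud(c,T);z=w[...,2]
print(o["tool_pos"],o["tool_rot"])
roi=np.zeros(z.shape,bool);roi[:208]=1
roi&=(abs(w[...,0]-.51)<.1)&(abs(w[...,1]-.327)<.08)
n,l,s,ce=cv2.connectedComponentsWithStats((roi&(z>.046)).astype(np.uint8))
for i in range(1,n): 
    if s[i,4]>20:
        zm=np.percentile(z[l==i],95); t=(l==i)&(z>zm-.004); print("plate",s[i,4],ce[i].round(),rect(w[t]),zm)
E
```

```text
time_s: 15.78
tool_pos: [0.5361, 0.2124, 0.2435]
tool_rot: [-180.0, -0.0, 91.8]
force: [0.4, 0.2, 0.6]
grip_width: 0.0526
grasp_force: 0.0
time_s: 16.03
tool_pos: [0.5363, 0.2097, 0.243]
tool_rot: [-180.0, 0.0, 91.6]
force: [0.2, -0.3, -0.3]
grip_width: 0.0523
grasp_force: 0.0
[0.5362887  0.20973878 0.24300211] [-1.79957724e+02  3.20461152e-02  9.16139192e+01]
plate 606 [229.  47.] (array([509.6, 334.4]), np.float32(90.81), [5.1, 89.2]) 0.07248008675729982
plate 953 [279.  53.] (array([559.8, 327.8]), np.float32(91.0), [5.2, 88.0]) 0.09924387279203346
plate 691 [180.  53.] (array([459.9, 330.7]), np.float32(91.03), [5.6, 54.5]) 0.07826070366396926
```

```bash
python3 -m jog '[[0.45,0.98,0.223,0,0.013],[0.45,0.98,0.223,0,0],[0.45,0.98,0.223,0,0],[0.45,0.98,0.223,0,0],[0.45,0.98,0.223,0,0],[0.45,0.98,0.223,0,0],[0.45,0,0,1,0],[0.45,0,0,1,0],[0.45,0,0,1,0],[0.45,0,0,1,0],[0.45,0,0,1,0],[0.45,0,0,0,0]]'
python3 -m jog '[[0.45,0,0,1,0],[0.45,0,0,0.7,0],[0.45,0,0,0.4,0],[0.45,0,0,0.3,0],[0.45,0,0,0,0],[0.45,0,0,0,0]]'
```

```text
time_s: 17.08
tool_pos: [0.5594, 0.3245, 0.1387]
tool_rot: [-179.6, 0.3, 90.9]
force: [-0.7, -1.0, -0.3]
grip_width: 0.0393
grasp_force: 0.0
time_s: 17.58
tool_pos: [0.5612, 0.328, 0.0956]
tool_rot: [180.0, -0.0, 91.1]
force: [0.9, 0.1, 0.2]
grip_width: 0.0391
grasp_force: 0.0
```

```bash
python3 -m jog '[[0,0,-0.06,0.07,0],[0,0,0,0,0],[0,0,0,0,0],[0,0,0,0,0],[0,0,0,0,0],[0,0,0,0,0],[0,0,0,0,0],[0,0,0,0,0],[0,0,0,0,0]]' 40
python3 -m jog '[[0,0,0,-0.3,0],[0,0,0,-0.7,0],[0,0,0,-1,0],[0,0,0,-1,0],[0,0,0,-1,0],[0,0,0,-1,0],[0,0,0,-1,0],[0,0,0,-0.5,0],[0,0,0,0,0],[0,0,0,0,0]]'
```

```text
time_s: 18.33
tool_pos: [0.56, 0.3279, 0.094]
tool_rot: [180.0, -0.0, 91.1]
force: [1.1, 0.4, 0.2]
grip_width: 0.0046
grasp_force: 40.0
time_s: 19.17
tool_pos: [0.5596, 0.328, 0.2241]
tool_rot: [180.0, 0.0, 91.1]
force: [-0.0, 0.2, -3.6]
grip_width: 0.0048
grasp_force: 40.0
```

```bash
python3 -m jog '[[0,0,0,0,0.124],[0,-0.5,-0.1,0,0],[0,-0.9,-0.16,0,0],[0,-0.95,-0.16,0,0],[0,-0.95,-0.16,0,0],[0,-0.95,-0.16,0,0],[0,-0.95,-0.16,0,0],[0,-0.95,-0.16,0,0],[0,-0.95,-0.16,0,0],[0,-0.95,-0.16,0,0],[0,-0.95,-0.16,0,0],[0,-0.95,-0.16,0,0]]'
python3 -m jog '[[0,-0.95,-0.16,0,0],[0,-0.95,-0.16,0,0],[0,-0.95,-0.16,0,0],[0,-0.95,-0.16,0,0],[0,-0.39,-0.065,0,0],[0,0,0,0,0],[0,0,0,0,0],[0,0,0,0,0]]'
```

```text
time_s: 20.17
tool_pos: [0.5087, 0.1303, 0.2225]
tool_rot: [-179.9, 0.1, 85.6]
force: [0.8, 0.3, -2.6]
grip_width: 0.005
grasp_force: 40.0
time_s: 20.83
tool_pos: [0.4896, 0.0512, 0.2237]
tool_rot: [-180.0, -0.0, 85.6]
force: [0.3, 0.2, -2.6]
grip_width: 0.0046
grasp_force: 40.0
```

```bash
python3 -m jog '[[0,0,0,0.5,0],[0,0,0,1,0],[0,0,0,1,0],[0,0,0,1,0],[0,0,0,0.9,0],[0,0,0,0.3,0],[0,0,0,0.3,0],[0,0,0,0.2,0],[0,0,0,0,0]]'
python3 -m jog '[[0,0,0,0.2,0],[0,0,0,0.15,0],[0,0,0,0.1,0],[0,0,0,0,0],[0,0,0,0,0]]'
```

```text
time_s: 21.58
tool_pos: [0.4897, 0.0501, 0.1197]
tool_rot: [-180.0, -0.0, 85.5]
force: [0.1, -0.1, -2.3]
grip_width: 0.0046
grasp_force: 40.0
time_s: 22.0
tool_pos: [0.4897, 0.0497, 0.111]
tool_rot: [180.0, 0.0, 85.5]
force: [-0.2, 0.3, -3.4]
grip_width: 0.0047
grasp_force: 40.0
```

```bash
python3 -m jog '[[0,0,0,0.1,0],[0,0,0,0.08,0],[0,0,0,0,0],[0,0,0,0,0]]'
python3 -m jog '[[0.45,0,0,0,0],[0.45,0,0,0,0],[0.45,0,0,0,0],[0.45,0,0,0,0],[0.45,0,0,0,0],[0.45,0,0,0,0]]'
python3 -m jog '[[0.45,0,0,-0.5,0],[0.45,0,0,-1,0],[0.45,0,0,-1,0],[0.45,0,0,-1,0],[0.45,0,0,-1,0],[1,0,0,-1,0],[1,0,0,-0.5,0],[1,-1,0,0,0],[1,-1,0,0,0],[1,-1,0,0,0],[1,-1,0,0,0],[1,0,0,0,0]]'
python3 - <<'E'
from h import *
c,T,o=shot();pickle.dump((c,T,o),open("w8.pkl","wb")); w=cloud(c,T);z=w[...,2]
print(o["tool_pos"],o["tool_rot"])
roi=np.zeros(z.shape,bool);roi[:208]=1
roi&=(abs(w[...,0]-.5)<.09)&(abs(w[...,1]-.05)<.09)
zm=np.nanpercentile(z[roi],99.5);p=roi&(z>.1);print("plate top",rect(w[p]),zm)
wl=roi&(z>.079)&(z<.09);print("wall",rect(w[wl]),np.median(z[wl]))
c,T,o=shot("scene");w=cloud(c,T);z=w[...,2];
roi=(abs(w[...,0]-.62)<.06)&(abs(w[...,1]+.235)<.12)
n,l,s,ce=cv2.connectedComponentsWithStats((roi&(z>.088)).astype(np.uint8))
for i in range(1,n): 
    if s[i,4]>10: print("clamp",s[i],w[l==i].mean(0).round(3),w[l==i].max(0).round(3),w[l==i].min(0).round(3))
E
```

```text
time_s: 22.33
tool_pos: [0.4896, 0.0497, 0.1072]
tool_rot: [-180.0, 0.0, 85.5]
force: [0.0, 0.3, -3.1]
grip_width: 0.0049
grasp_force: 40.0
time_s: 22.83
tool_pos: [0.4898, 0.0498, 0.1075]
tool_rot: [180.0, 0.0, 85.5]
force: [-0.5, 0.1, -1.3]
grip_width: 0.0348
grasp_force: 0.0
time_s: 23.83
tool_pos: [0.4828, -0.0347, 0.2272]
tool_rot: [-180.0, 0.1, 85.1]
force: [0.3, -0.8, -0.5]
grip_width: 0.0778
grasp_force: 0.0
[ 0.48280889 -0.03474908  0.22719527] [-1.79966741e+02  1.22655233e-01  8.51459276e+01]
plate top (array([489.5,  50.5]), np.float32(85.78), [5.0, 88.9]) 0.11094793963958204
wall (array([498.3,  50.1]), np.float32(85.32), [9.1, 109.5]) 0.08530008868590305
clamp [151 227  18  39 404] [ 0.617 -0.281  0.147] [ 0.647 -0.266  0.19 ] [ 0.585 -0.296  0.088]
clamp [191 230  11  27 166] [ 0.626 -0.192  0.126] [ 0.651 -0.182  0.154] [ 0.602 -0.202  0.09 ]
```

The plate stands in the groove: its top is at (489.5, 50.5) mm, 111 mm high and aligned. The larger clamp is at y≈−0.281, with its top at 0.19. Going there to look.

```bash
python3 -m jog '[[1,0,0,-1,0],[1,0,0,-1,0],[1,-0.955,0.427,0,0],[1,-0.955,0.427,0,0],[1,-0.955,0.427,0,0],[1,-0.955,0.427,0,0],[1,-0.955,0.427,0,0],[1,-0.955,0.427,0,0],[1,-0.955,0.427,0,0],[1,-0.955,0.427,0,0],[1,-0.955,0.427,0,0],[1,-0.955,0.427,0,0]]'
python3 -m jog '[[1,-0.955,0.427,0,0],[1,-0.955,0.427,0,0],[1,-0.955,0.427,0,0],[1,-0.955,0.427,0,0],[1,-0.955,0.427,0,0],[1,-0.955,0.427,0,0],[1,-0.955,0.427,0,0],[1,-0.955,0.427,0,0],[1,-0.955,0.427,0,0],[1,0,0,0,0],[1,0,0,0,0],[1,0,0,0,0]]'
python3 - <<'E'
from h import *
c,T,o=shot();pickle.dump((c,T,o),open("w9.pkl","wb")); w=cloud(c,T);z=w[...,2]
print(o["tool_pos"],o["tool_rot"])
roi=np.zeros(z.shape,bool);roi[:208]=1
roi&=(abs(w[...,0]-.62)<.07)&(abs(w[...,1]+.235)<.13)
m=roi&(z>.07)&(z<.085); print("rail",rect(w[m]),np.median(z[m]))
n,l,s,ce=cv2.connectedComponentsWithStats((roi&(z>.1)).astype(np.uint8))
for i in range(1,n): 
    if s[i,4]>20: 
        print("clamp",s[i],w[l==i].max(0).round(3),w[l==i].min(0).round(3))
        zm=np.percentile(z[l==i],98); t=(l==i)&(z>zm-.008); print(zm,rect(w[t]))
cv2.imwrite("pics/w9.png",c["color"][:260,:,::-1])
E
```

```text
time_s: 24.93
tool_pos: [0.5545, -0.2262, 0.2673]
tool_rot: [180.0, -0.1, 85.6]
force: [0.8, 0.1, -0.2]
grip_width: 0.0869
grasp_force: 0.0
time_s: 25.93
tool_pos: [0.6175, -0.4024, 0.2671]
tool_rot: [180.0, -0.1, 85.6]
force: [-0.0, -0.1, 1.2]
grip_width: 0.0873
grasp_force: 0.0
[ 0.61748188 -0.40242125  0.26706741] [ 1.79998113e+02 -1.16071062e-01  8.56147564e+01]
rail (array([ 617.7, -276.9]), np.float32(75.11), [31.5, 101.1]) 0.07912697680297764
clamp [ 192   14   88   56 3052] [ 0.647 -0.267  0.188] [ 0.583 -0.298  0.1  ]
0.1866941667972373 (array([ 614.8, -282.2]), np.float32(173.45), [24.3, 61.4])
```

View pics/w9.png

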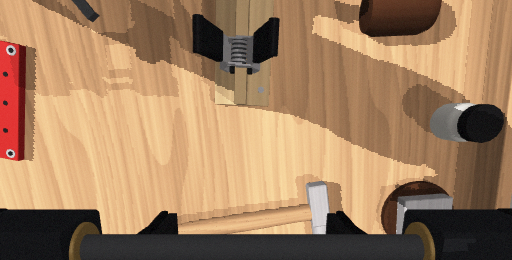

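The large clamp's handles show at (208,38) and (263,40); it is centred at (614.8, −282.2) mm with its y axis at 83.5° and tops at z≈0.186. I'll go down over the handles.

```bash
python3 -m jog '[[1,0,0,0,0.048],[1,0.99,-0.137,0,0],[1,0.99,-0.137,0,0],[1,0.99,-0.137,0,0],[1,0.99,-0.137,0,0],[1,0.99,-0.137,0,0],[1,0.99,-0.137,0,0],[1,0,0,0,0],[1,0,0,0,0],[1,0,0,0.8,0],[1,0,0,0.9,0],[1,0,0,0.9,0]]'
python3 -m jog '[[1,0,0,0.9,0],[1,0,0,0.8,0],[1,0,0,0.4,0],[1,0,0,0,0],[1,0,0,0,0]]'
```

```text
time_s: 26.98
tool_pos: [0.614, -0.2859, 0.2154]
tool_rot: [179.9, 0.1, 83.3]
force: [0.9, -0.2, -0.4]
grip_width: 0.0869
grasp_force: 0.0
time_s: 27.4
tool_pos: [0.614, -0.2853, 0.1735]
tool_rot: [-180.0, 0.0, 83.3]
force: [-0.2, 0.4, 0.9]
grip_width: 0.0868
grasp_force: 0.0
```

```bash
python3 -m jog '[[1,0.15,0.02,0,0],[1,0,0,0,0],[0,0,0,0,0],[0,0,0,0,0],[0,0,0,0,0],[0,0,0,0,0],[0,0,0,0,0],[0,0,0,0,0],[0,0,0,0,0],[0,0,0,0,0],[0,0,0,0,0],[0,0,0,0,0]]' 45
python3 -m jog '[[0,0,0,0,0],[0,0,0,0,0],[0,0,0,0,0],[0,0,0,0,0]]'
```

```text
time_s: 28.4
tool_pos: [0.6147, -0.2816, 0.1731]
tool_rot: [-180.0, -0.0, 83.3]
force: [-0.1, 0.4, -1.2]
grip_width: 0.0287
grasp_force: 15.1
time_s: 28.73
tool_pos: [0.6149, -0.2817, 0.1734]
tool_rot: [180.0, 0.0, 83.3]
force: [-0.4, -0.2, -0.3]
grip_width: 0.0243
grasp_force: 45.0
```

The jaws are fully open (grip 24 mm, 45 N). Lifting and carrying to the stand.

```bash
python3 -m jog '[[0,0,0,-0.3,0],[0,0,0,-0.7,0],[0,0,0,-0.9,0],[0,0,0,-1,0],[0,0,0,-1,0],[0,0,0,-1,0],[0,0,0,-1,0],[0,0,0,-0.6,0],[0,0,0,0,-0.049],[0,0,0,0,0],[0,0,0,0,0]]'
python3 -m jog '[[0,0.5,-0.25,0,0],[0,0.9,-0.4,0,0],[0,0.9,-0.4,0,0],[0,0.9,-0.4,0,0],[0,0.9,-0.4,0,0],[0,0.9,-0.4,0,0],[0,0.9,-0.4,0,0],[0,0.9,-0.4,0,0],[0,0.9,-0.4,0,0],[0,0.9,-0.4,0,0],[0,0.9,-0.4,0,0],[0,0.9,-0.4,0,0]]'
python3 -m jog '[[0,0.9,-0.45,0,0],[0,0.9,-0.45,0,0],[0,0.9,-0.45,0,0],[0,0.9,-0.45,0,0],[0,0.9,-0.45,0,0],[0,0.9,-0.45,0,0],[0,0.23,-0.1,0,0],[0,0,0,0,0],[0,0,0,0,0],[0,0,0,0,0]]'
python3 - <<'E'
from h import *
c,T,o=shot();pickle.dump((c,T,o),open("w10.pkl","wb"))
print(o["tool_pos"],o["tool_rot"],o["force"],o["grip_width"])
cv2.imwrite("pics/w10.png",c["color"][:,100:420,::-1])
E
```

```text
time_s: 29.65
tool_pos: [0.6148, -0.2816, 0.3036]
tool_rot: [180.0, 0.0, 85.5]
force: [0.4, -0.7, -2.6]
grip_width: 0.0241
grasp_force: 45.0
time_s: 30.65
tool_pos: [0.5373, -0.0653, 0.3031]
tool_rot: [-180.0, 0.0, 85.5]
force: [0.7, 0.7, -1.5]
grip_width: 0.024
grasp_force: 45.0
time_s: 31.48
tool_pos: [0.4916, 0.048, 0.3032]
tool_rot: [180.0, 0.0, 85.4]
force: [-0.2, -0.5, -1.5]
grip_width: 0.0243
grasp_force: 45.0
[0.4915623  0.0480009  0.30320457] [1.79996730e+02 3.91084635e-02 8.54191477e+01] [-0.15734275 -0.53193119 -1.47272388] 0.024323119303444482
```

View pics/w10.png

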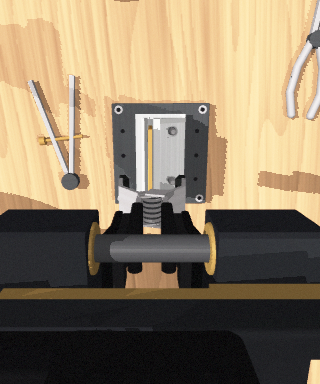

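The clamp is held upright with jaws open at (150,195), and the plate and stand are just ahead at (150,150). I'll correct by +3.4 mm in x and lower.

```bash
python3 -m jog '[[0,0.06,0.17,0,0],[0,0,0,0.5,0],[0,0,0,1,0],[0,0,0,1,0],[0,0,0,0.7,0],[0,0,0,0.3,0],[0,0,0,0,0],[0,0,0,0,0]]'
python3 -m jog '[[0,0,0,0.4,0],[0,0,0,0.4,0],[0,0,0,0.4,0],[0,0,0,0.4,0],[0,0,0,0.4,0],[0,0,0,0,0]]'
```

```text
time_s: 32.2
tool_pos: [0.4949, 0.0504, 0.2333]
tool_rot: [-180.0, -0.0, 85.5]
force: [0.7, 0.6, -1.5]
grip_width: 0.0246
grasp_force: 45.0
time_s: 32.7
tool_pos: [0.4935, 0.0503, 0.1912]
tool_rot: [-179.8, 0.0, 85.5]
force: [0.0, -0.1, -1.7]
grip_width: 0.0243
grasp_force: 45.0
```

```bash
python3 -m jog '[[0,0,0,0.3,0],[0,0,0,0.2,0],[0,0,0,0.05,0],[0,0,0,0,0],[0,0,0,0,0]]'
python3 -m jog '[[1,0,0,0,0],[1,0,0,0,0],[1,0,0,0,0],[1,0,0,0,0],[1,0,0,0,0],[1,0,0,0,0],[1,0,0,0,0],[1,0,0,0,0],[1,0,0,0,0],[1,0,0,0,0],[1,0,0,0,0],[1,0,0,0,0]]'
python3 -m jog '[[1,0,0,-0.5,0],[1,0,0,-1,0],[1,0,0,-1,0],[1,0,0,-1,0],[1,0,0,-1,0],[1,0,0,-1,0],[1,-1,0,-0.5,0],[1,-1,0,0,0],[1,-1,0,0,0],[1,-1,0,0,0],[1,-1,0,0,0],[1,0,0,0,0]]'
python3 - <<'E'
from h import *
c,T,o=shot();w=cloud(c,T);z=w[...,2]
print(o["tool_pos"],o["force"])
roi=np.zeros(z.shape,bool);roi[:208]=1
roi&=(abs(w[...,0]-.5)<.09)&(abs(w[...,1]-.05)<.09)
p=roi&(z>.104)&(z<.1135)&(abs(w[...,1]-.05)>.02);print("plate top",rect(w[p]),np.nanmedian(z[p]))
wl=roi&(z>.079)&(z<.09);print("wall",rect(w[wl]),np.median(z[wl]))
h=roi&(z>.15);zm=np.percentile(z[h],98);print("handles",rect(w[h&(z>zm-.008)]),zm)
f=w[roi&(z>.0205)&(z<.03)];print("foot",np.median(f[:,2]),rect(w[roi&(z>.0205)&(z<.095)]))
a=c["color"][:240,130:380,::-1]
s,_,_=shot("scene");b=s["color"][150:300,170:360,::-1]
A=cv2.resize(a,(500,480));B=cv2.resize(b,(300,237),interpolation=cv2.INTER_CUBIC);B=np.pad(B,((0,243),(0,0),(0,0)))
cv2.imwrite("pics/end.png",np.hstack([A,B]))
E
```

```text
time_s: 33.12
tool_pos: [0.4948, 0.0505, 0.1825]
tool_rot: [180.0, 0.0, 85.5]
force: [0.2, -0.4, -1.0]
grip_width: 0.0245
grasp_force: 45.0
time_s: 34.12
tool_pos: [0.4948, 0.0505, 0.1824]
tool_rot: [180.0, 0.0, 85.5]
force: [0.0, -0.1, -0.5]
grip_width: 0.086
grasp_force: 0.0
time_s: 35.12
tool_pos: [0.4865, -0.0541, 0.3029]
tool_rot: [180.0, 0.1, 85.2]
force: [-0.7, 0.1, 0.3]
grip_width: 0.0868
grasp_force: 0.0
[ 0.48649802 -0.05412881  0.30290899] [-0.69753825  0.05237857  0.29044246]
plate top (array([491.2,  50.4]), np.float32(85.1), [4.3, 89.5]) 0.11028812281277417
wall (array([495.7,  50.7]), np.float32(79.06), [25.6, 108.1]) 0.08521220092316034
handles (array([495.,  50.]), np.float32(175.59), [24.2, 60.9]) 0.19574916659767766
foot 0.025258739791038376 (array([503.1,  49.7]), np.float32(85.47), [70.2, 119.8])
```

View pics/end.png

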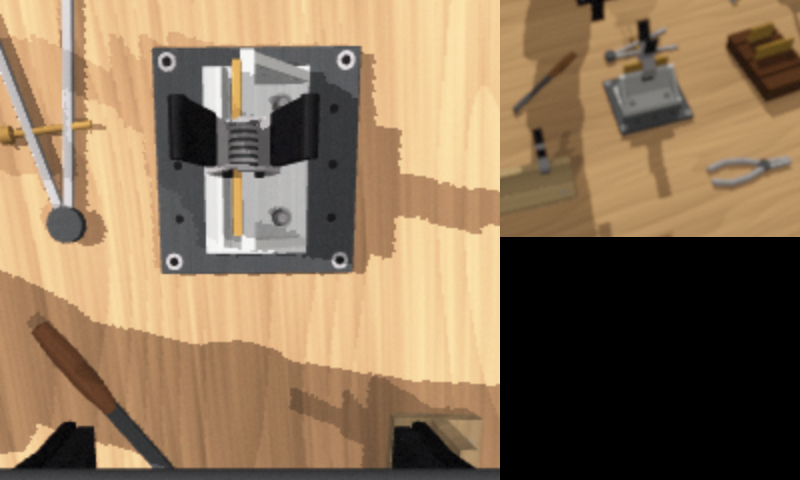

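The clamp grips the plate and back near the middle: its handles span 60.9 mm, as on the rail, which means 13 mm between the pads. The plate is flat against the back and the stand is still seated. Handing in.

```bash
python3 -c "
from cell import env
print(env.sign_off())"
```

```text
the job is handed in; nothing more can be done
None
```

I handed the job in at about 35 s: the stand sits flush on the base pins and the tallest plate is in its groove, with the larger clamp let go and gripping plate and back together near the middle; the hand-in returned no verdict.

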